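# Charge the bench hand pump and shut its outlet valve

### The job

Charge the hand pump: press its spring plunger all the way down with the fingertips and let it come right back up, again and again, until the indicator pin stands fully out of its housing. Only then push the outlet valve's handle round to its stop, across the outlet nozzle, so that the valve is shut, and leave the plunger up. Press and push only: lift nothing, do not touch the pin, and leave the pump and everything around it standing where they are.

Things in the scene. Friction and masses are not known exactly. Their poses are not given: they have to be found in the camera images.
- pump: Free-standing hand pump, about 2.5 kg. Grey base plate 94 (x) by 190 (y) by 12 mm; origin: centre of its underside, z up. At x = 0: at y = +55 mm a white barrel (62 mm wide, 104 mm high) with the spring plunger; at y = 0 a white housing (36 mm square, 83 mm high) with the indicator pin; at y = -62 mm the outlet valve (body 70 mm high), its nozzle pointing to -y, ending at y = -100 mm.
- plunger (a joint): Travel in m: 0 is up, 0.020 fully down at its stop. A spring returns it: 4 N at the top, about 10 N at the bottom. A ratchet inside raises the pin on the way down; the pin stays up while the plunger returns. A full stroke with full return raises it by 8 mm (the first by 4 to 12 mm); strokes under 16 mm may raise nothing. Once the pin is fully out more strokes do nothing.
- knob_top (a point): Centre of the flat top of the plunger's black mushroom knob (44 mm wide, flat part 24 mm wide), 140 mm above the bench with the plunger up; moves down with it. Pressed straight down.
- indicator_pin (a joint): How far the steel indicator pin is out, in m: 0 is sunk (its head resting on the bush), 0.040 is fully out. Starts somewhere between 0 and 0.016.
- pin_top (a point): Top of the indicator pin (10 mm thick, head 14 mm wide), 88 mm above the bench when sunk and 128 mm when fully out, 55 mm from the plunger's axis. A thinner neck at its foot comes out above the bush only over the last 9 mm.
- valve (a joint): Angle of the outlet valve's handle in rad: 0 is open (handle in line with the nozzle, pointing to the pump's -y), 1.571 is shut (handle across, pointing to the pump's +x, at its stop). Seen from above it closes anticlockwise. Starts between 0 and 0.25. Friction holds it where it is left; 1.3 N at 40 mm from the axis moves it.
- valve_axis (a point): Point on the vertical axis on which the valve's handle turns, at the height of the handle's upper face, 98 mm above the bench.
- handle_end (a point): End of the valve's black bar handle, on its upper face, 58 mm from the valve axis. The bar is 14 mm wide and 14 mm high (84 to 98 mm above the bench) with nothing under its outer 40 mm but the nozzle, whose top is 63 mm high.
- dropper_bottle: Small amber bottle with black dropper top, 42 mm wide, 110 mm tall, standing behind the pump; a bystander. Origin: centre of its underside.
- beaker_100: Clear glass beaker, 57 mm wide, 72 mm tall, standing behind the pump; a bystander. Origin: centre of its underside.
- tape_blue: Roll of blue tape, 70 mm wide, 20 mm tall, lying flat in front of the pump; a bystander. Origin: centre of its underside.
- rubber_stopper: Dark red conical stopper, 36 mm wide, 30 mm tall, in front of the pump; a bystander. Origin: centre of its underside.
- tape_roll: Roll of cream tape lying flat, 96 mm wide, 25 mm tall, at the back of the bench; a bystander. Origin: centre of its underside.
- pencil: Red pencil lying flat, 142 mm long, 7 mm thick, on the right of the bench; a bystander. Origin: centre of its underside.
Things that resemble listed ones, but are neither listed nor needed, are in the scene too. Leave any blue look-alike of the pump alone.

How it is judged:
By the outcome, as a careful person would: the job done as asked, in the order asked, and still so for the second after the job is handed in, with the robot touching nothing.
It also fails if it takes over 43 s, if anything falls off the work surface, if the arm or the gripper's body presses on something with over 40 N, if the wrist force passes 120 N, or if a joint passes its speed limit or range.

### The arm

A 6-joint arm with a two-finger parallel gripper is mounted at the origin on a cart in front of the work surface, level with it; the furniture and walls round the work are solid. World frame = base frame: x ahead of the robot, y to its left, z up, the work surface at z = 0. Lengths are in m, angles in rad, forces in N, time in s.
With the tool pointing down it reaches from about 0.275 to 0.825 m from the base axis. Payload 4.9 kg.
Tool frame: the origin (TCP) lies midway between the tips of the shut fingers; the grasp point (between the pads) lies 19 mm behind it; y points along the fingers, z is the direction in which the jaws open and shut, and the axes are right-handed (so a half turn about y gives the same grasp; the last joint's range is limited). The gripper opens to 85 mm and grips with 20 to 120 N. Pads are 22 mm wide; open, the fingers measure 114 mm over their backs; the gripper's body (76 mm by 85 mm) begins 54 mm behind the grasp point. The pads swing forward as they close: fully open they stand 13 mm farther back than shut.
Start: joints at [-1.243, 0.326, -0.193, 1.052, 0, 1.437], TCP at [0.245, -0.492, 0.231] pointing down, gripper open.
Joint ranges: [-2.65, 2.65], [-0.97, 1.79], [-1.3, 1.35], [-1.93, 2.1], [-1.47, 1.37], [-3.14, 3.14]. Speed limits (rad/s): [2.57, 2.57, 3.14, 3.14, 3.14, 3.14].

### API

Orientations are given as a unit quaternion [w, x, y, z].
In Python, from bench import arm gives the robot as it stands. Calls block until the motion is done:
- arm.move_to(position, orientation): joint-space move of the TCP to a pose.
- arm.servo_line(position, velocity=0.15, rotation=None, force_limit=None): straight line of the TCP; rotation=None keeps the orientation; velocity is the mean speed in m/s. With force_limit (N) it stops when the force on the tool has changed by that much, and returns True; else False.
- arm.movej(angles): joint-space move.
- arm.command_gripper(opening, squeeze=None): finger opening in m; squeeze is the grip in N (None keeps the last); returns when the fingers have stopped.
- arm.sleep(seconds).
- arm.solve_ik(position, orientation): joint angles nearest the present ones, or None.
- arm.read_state(): the state.
- arm.snapshot(name): name is "scene" or "top" or "wrist"; returns the picture (420x560x3 uint8, blue, green, red); there is no depth.
- arm.camera_info(name): a dict with "mtx" (3x3 intrinsics, pixels), "R" (3x3) and "t" (3): a world point X has camera coordinates R X + t. Camera axes: x right, y down, z forward; pixel columns grow to the right and rows downward; lengths in m; the calibration is good to about 2 mm. The wrist camera is an equidistant fisheye: a pixel r from the principal point sees the ray r / f radians off the axis. A picture is of the moment at which its call begins: read the wrist's pose just before it. camera_info takes no time and is no camera call; for the wrist camera it gives the pose at the moment of the call.
A pose or a line that the arm cannot do raises arm.MotionError and nothing moves.
- arm.sign_off(): hands the job in, once; it reports no verdict.
The state is a dict: "t": time; "joints": joint angles; "joint_vel": joint speeds; "joint_torque": joint torques, N m; "tool_pos": TCP position; "tcp_rot": TCP orientation; "wrist_force": force on the tool from outside, world axes, zero at the start; "wrist_torque": the same for the moment, N m; "grip_width": finger opening in m.
Only numpy, scipy, OpenCV 4.12 (cv2) and the standard library are available. Lean on these libraries where they do the work, as an engineer would, in place of code of your own. Each camera call takes 0.05 s, during which the arm holds its last target.

## Working session

There is one attempt and no reset: what is moved stays moved. The work goes in short steps, each a Python script; the robot and the scene stay as the last script left them, time stands still between calls to the robot, and variables do not carry over. Pictures are saved under pics/ and viewed, and the job is handed in when it is done.

```bash
mkdir -p pics; ls
python3 - <<'E'
from bench import arm
import cv2
for n in("scene","top","wrist"):
    cv2.imwrite(f"pics/{n}0.png",arm.snapshot(n))
    c=arm.camera_info(n);print(n,c)
s=arm.read_state();print(s)
E
```

```text
pics
scene {'mtx': array([[398.51381538,   0.        , 277.36874597],
       [  0.        , 398.51381538, 212.67540085],
       [  0.        ,   0.        ,   1.        ]]), 'R': array([[ 7.78944777e-01, -6.27092524e-01,  1.37203699e-05],
       [-3.26266901e-01, -4.05292051e-01, -8.53983760e-01],
       [ 5.35532392e-01,  6.65201714e-01, -5.20299661e-01]]), 't': array([-0.67780137,  0.1247664 ,  1.01548217])}
top {'mtx': array([[537.54515849,   0.        , 275.96827611],
       [  0.        , 537.54515849, 207.70338963],
       [  0.        ,   0.        ,   1.        ]]), 'R': array([[-0.01142144, -0.99989886,  0.00847428],
       [-0.99675548,  0.01070944, -0.07977352],
       [ 0.0796747 , -0.00935792, -0.99677699]]), 't': array([-0.40646772,  0.57520474,  1.21741878])}
wrist {'mtx': array([[325.1922621,   0.       , 281.1568312],
       [  0.       , 325.1922621, 204.3261154],
       [  0.       ,   0.       ,   1.       ]]), 'R': array([[ 4.44044270e-01, -8.96004612e-01, -6.48899497e-04],
       [-8.50381088e-01, -4.21661977e-01,  3.14727156e-01],
       [-2.82270599e-01, -1.39200978e-01, -9.49181962e-01]]), 't': array([-0.54993881, -0.04019004,  0.38070947])}
{'t': 0.15, 'joints': array([-1.24319291e+00,  3.26809682e-01, -1.93373908e-01,  1.05201223e+00,
        6.32322638e-06,  1.43657791e+00]), 'joint_vel': array([-4.77171500e-04, -9.89411886e-04,  2.09899583e-03, -5.41885891e-05,
        8.74702806e-05, -3.34702267e-04]), 'joint_torque': array([ 3.17144128e-03, -4.43699670e+01,  2.62667567e+01,  1.02360186e-02,
       -1.12292421e-04,  5.87745266e-07]), 'tool_pos': array([ 0.24492233, -0.49194189,  0.2306546 ]), 'tcp_rot': array([ 0.16178595, -0.16187704,  0.68883151, -0.68784611]), 'wrist_force': array([ 0.19355323, -0.19089787,  0.45274267]), 'wrist_torque': array([ 0.01392448, -0.00651585,  0.01472291]), 'grip_width': 0.08505911088762098}
```

View pics/scene0.png

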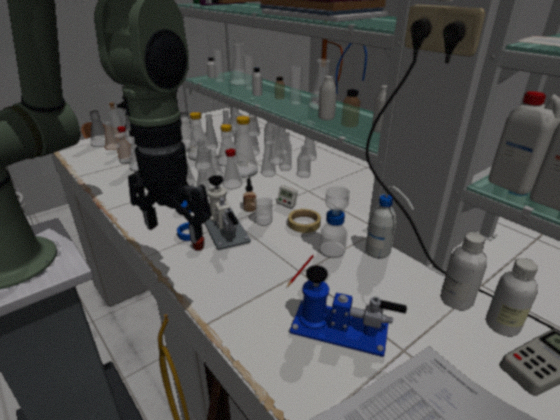

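View pics/top0.png

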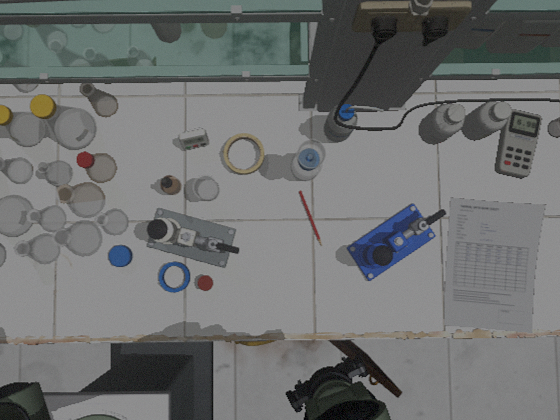

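View pics/wrist0.png

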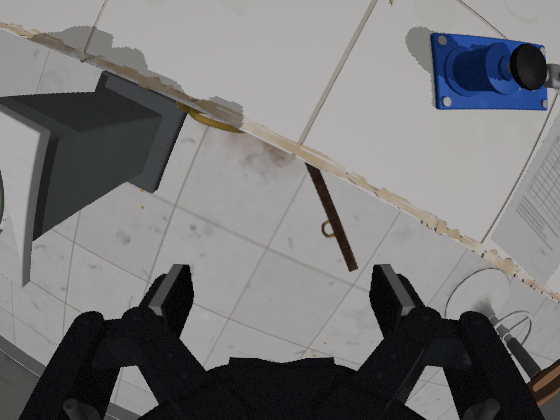

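Candidates for the pump are the grey-plate, white one at top (190,237) and scene (225,215), and the blue look-alike at top (395,242) and scene (340,315). By the description I choose the grey/white one. The blue cap at top (120,256) and the blue tape at (174,277) are other things. I'll check the choice in a close crop.

Run:
```python
import cv2
i=cv2.imread("pics/top0.png")[195:300,135:255]
i=cv2.convertScaleAbs(i,alpha=1.5)
cv2.imwrite("pics/top0c.png",cv2.resize(i,None,fx=5.5,fy=5.5,interpolation=cv2.INTER_CUBIC))
i=cv2.imread("pics/scene0.png")[160:260,170:290]
i=cv2.convertScaleAbs(i,alpha=1.5)
cv2.imwrite("pics/scene0c.png",cv2.resize(i,None,fx=5,fy=5,interpolation=cv2.INTER_CUBIC))
```

```text
(no output)
```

View pics/top0c.png

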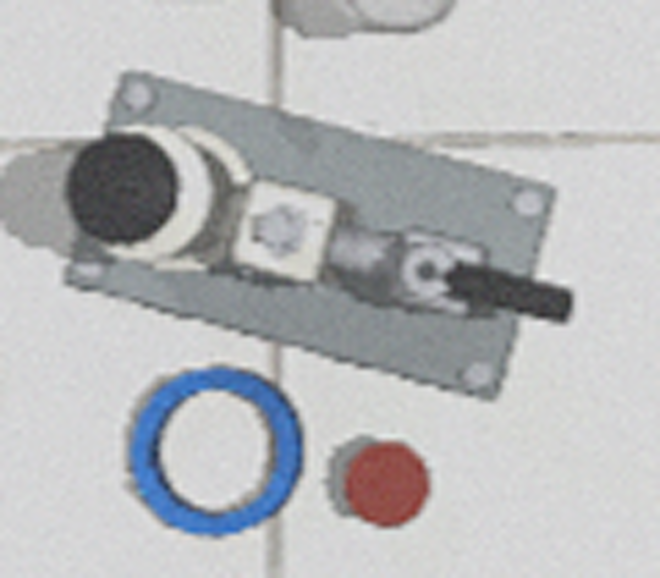

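View pics/scene0c.png

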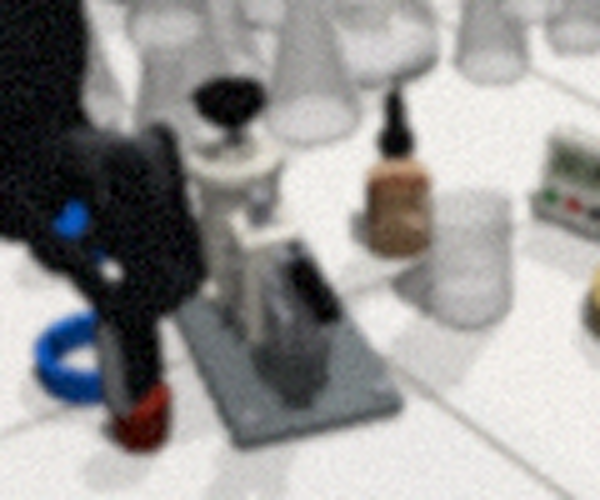

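The choice is confirmed: grey plate, white barrel, black knob. In the crop the plate corners are near (125,70), (555,187), (495,400) and (65,285), the knob is at (122,188), and the handle runs from (430,270) to (570,302). Next I compute poses.

```bash
cat > h.py <<'E'
import numpy as np,cv2
from bench import arm
def ray(cam,u,v):
    K,R,t=cam["mtx"],cam["R"],cam["t"]
    d=R.T@np.linalg.solve(K,[u,v,1.]);return -R.T@t,d
def atz(cam,u,v,z):
    o,d=ray(cam,u,v);return o+d*(z-o[2])/d[2]
def proj(cam,X):
    p=cam["R"]@np.asarray(X)+cam["t"];p=cam["mtx"]@p;return p[:2]/p[2]
E
python3 - <<'E'
from h import *
from scipy.optimize import least_squares
c=arm.camera_info("top")
f=lambda u,v,z:atz(c,(u+.5)/5.5-.5+135,(v+.5)/5.5-.5+195,z)
obs=[((125,70),(47,95,12)),((555,187),(47,-95,12)),((495,400),(-47,-95,12)),((65,285),(-47,95,12)),((122,188),(0,55,140)),((430,270),(0,-62,96))]
W=np.array([f(*o,p[2]/1e3) for o,p in obs]);P=np.array([p for _,p in obs])/1e3
def tr(q,P):
    co,s=np.cos(q[2]),np.sin(q[2]);return np.c_[q[0]+co*P[:,0]-s*P[:,1],q[1]+s*P[:,0]+co*P[:,1]]
r=least_squares(lambda q:(tr(q,P)-W[:,:2]).ravel(),[.5,.2,-.2])
print(r.x,np.round(r.fun.reshape(-1,2)*1e3,1))
q=r.x
e=f(568,302,.098);print("end",e)
print("knob",tr(q,np.array([[0,.055,0]])),"pin",tr(q,np.array([[0,0,0]])),"axis",tr(q,np.array([[0,-.062,0]])),"shutend",tr(q,np.array([[.058,-.062,0]])))
for n,u,v,z in[("stop",386,484,.03),("tape",218,450,.02)]:print(n,f(u,v,z))
for n,u,v,z in[("bottle",170,184,.11),("beaker",203,188,.072)]:print(n,atz(c,u,v,z))
np.save("q.npy",q)
ax=tr(q,np.array([[0,-.062,0]]))[0];d=e[:2]-ax
print("valve ang",np.arctan2(d[1],d[0])-(q[2]-np.pi/2),np.linalg.norm(d))
E
```

```text
[ 0.50490867 -0.2149332  -0.27403552] [[ 0.3  0.3]
 [ 0.5 -0.8]
 [-0.7 -1.1]
 [ 0.4  1.1]
 [-0.3  0.7]
 [-0.2 -0.1]]
end [ 0.47515967 -0.3288218   0.098     ]
knob [[ 0.51979269 -0.16198543]] pin [[ 0.50490867 -0.2149332 ]] axis [[ 0.48813032 -0.27461977]] shutend [[ 0.54396614 -0.29031565]]
stop [ 0.40123109 -0.24899735  0.03      ]
tape [ 0.41555363 -0.17783364  0.02      ]
bottle [ 0.61755438 -0.18418862  0.11      ]
beaker [ 0.61263507 -0.25042144  0.072     ]
valve ang 0.039150784604604194 0.05573236814181004
```

```bash
cat >> h.py <<'E'
from scipy.spatial.transform import Rotation as Ro
q=np.load("q.npy")
def W(x,y,z):
    c,s=np.cos(q[2]),np.sin(q[2]);return np.array([q[0]+c*x-s*y,q[1]+s*x+c*y,z])
def quat(a): # jaw direction at pump-frame angle a, tool down
    a=a+q[2];z=np.array([np.cos(a),np.sin(a),0]);y=np.array([0,0,-1.]);x=np.cross(y,z)
    o=Ro.from_matrix(np.c_[x,y,z]).as_quat();return np.array([o[3],o[0],o[1],o[2]])
E
python3 - <<'E'
from h import *
for a in(0,np.pi):print("knob",a,arm.solve_ik(W(0,.055,.2),quat(a)))
for k in(0,np.pi):
  for th in(0,.8,1.57):
    a=-np.pi/2+th+k
    p=W(.045*np.sin(th)-.018*np.cos(th),-.062-.045*np.cos(th)-.018*np.sin(th),.081)
    print("v",k,th,arm.solve_ik(p,quat(a)))
E
```

```text
knob 0 [-0.43769427  0.33890169 -0.25770185  0.97419278  0.          1.40713757]
knob 3.141592653589793 [-0.43769427  0.33890169 -0.25770185  0.97419278  0.         -1.73445508]
v 0 0 [-0.7319055   0.48053484 -0.37879477  0.71146672  0.          2.68372267]
v 0 0.8 [-0.70226913  0.53631734 -0.27916807  0.75531091  0.          1.91335904]
v 0 1.57 [-0.64514324  0.56352226 -0.22957436  0.7776997   0.          1.20048493]
v 3.141592653589793 0 [-0.7319055   0.48053484 -0.37879477  0.71146672  0.         -0.45786998]
v 3.141592653589793 0.8 [-0.70226913  0.53631734 -0.27916807  0.75531091  0.         -1.22823362]
v 3.141592653589793 1.57 [-0.64514324  0.56352226 -0.22957436  0.7776997   0.         -1.94110772]
```

Run:
```python
from h import *
arm.command_gripper(0)
arm.move_to(W(0,.055,.17),quat(0))
s=arm.read_state();print(s["t"],s["tool_pos"],s["grip_width"])
cv2.imwrite("pics/w1.png",arm.snapshot("wrist"));cv2.imwrite("pics/s1.png",arm.snapshot("scene"))
arm.servo_line(W(0,.055,.146),velocity=.1)
b=arm.servo_line(W(0,.055,.116),velocity=.06,force_limit=22)
s=arm.read_state();print(b,s["t"],s["tool_pos"],s["wrist_force"])
arm.servo_line(W(0,.055,.148),velocity=.12)
s=arm.read_state();print(s["t"],s["tool_pos"],s["wrist_force"])
cv2.imwrite("pics/w2.png",arm.snapshot("wrist"));cv2.imwrite("pics/s2.png",arm.snapshot("scene"))
```

```text
2.5167 [ 0.51975086 -0.16296351  0.17020075] 3.609932055823801e-05
True 3.4917 [ 0.52124411 -0.16275474  0.12024832] [-1.900979    0.87313743  9.60414621]
3.8833 [ 0.51983971 -0.16196276  0.1477691 ] [ 0.31509709  0.46513806 -1.38105583]
```

View pics/w2.png

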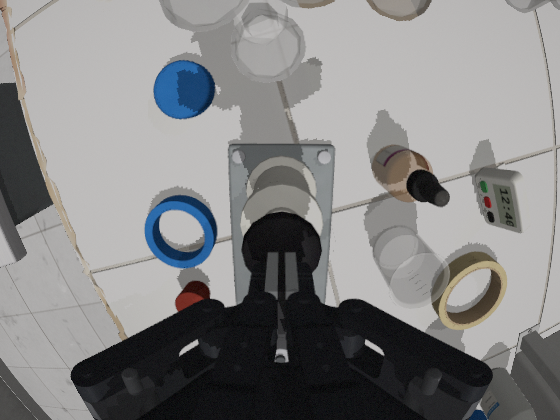

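View pics/s2.png

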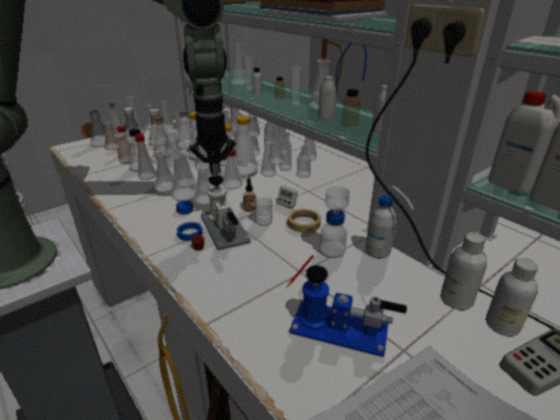

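Run:
```python
import cv2,numpy as np
a=[cv2.resize(cv2.convertScaleAbs(cv2.imread(f"pics/{n}.png")[170:250,195:255],alpha=1.5),None,fx=6,fy=6,interpolation=cv2.INTER_CUBIC) for n in("s1","s2")]
cv2.imwrite("pics/s12.png",np.hstack(a))
from h import *
c=arm.camera_info("scene")
for z in(.088,.096,.104,.112,.12,.128):print(z,(proj(c,W(0,0,z))-[195,170]+.5)*6)
```

```text
0.088 [170.90649282 198.01013019]
0.096 [169.66403233 182.83140949]
0.104 [168.41207211 167.53663382]
0.112 [167.15050279 152.12446705]
0.12 [165.87921332 136.59355246]
0.128 [164.59809093 120.94251236]
```

View pics/s12.png

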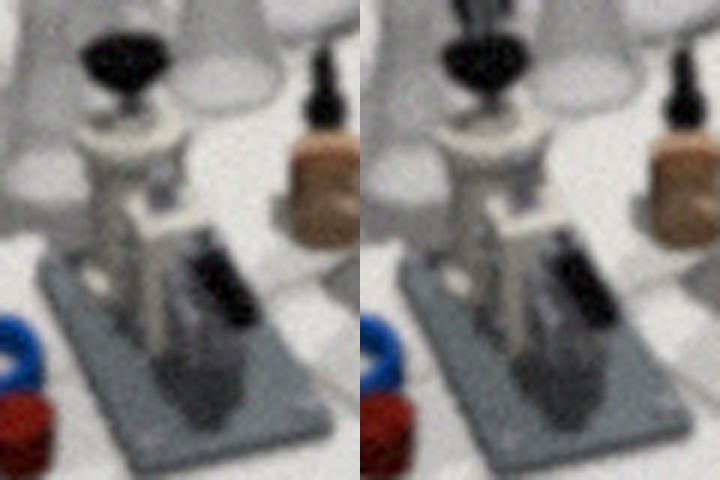

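The left crop (before) shows the pin head top near (162,163) and the right crop (after one stroke) near (522,150). It rose about 7–8 mm, and the knob came back up. I'll go on with the strokes.

Run:
```python
from h import *
for i in range(4):
    b=arm.servo_line(W(0,.055,.116),velocity=.07,force_limit=25)
    s=arm.read_state();z=s["tool_pos"][2]
    arm.servo_line(W(0,.055,.148),velocity=.12);arm.sleep(.1)
    cv2.imwrite(f"pics/p{i}.png",arm.snapshot("scene"))
    print(b,z,s["wrist_force"],arm.read_state()["t"])
arm.servo_line(W(0,.055,.2),velocity=.2)
cv2.imwrite("pics/p4.png",arm.snapshot("scene"));cv2.imwrite("pics/p4w.png",arm.snapshot("wrist"));cv2.imwrite("pics/p4t.png",arm.snapshot("top"))
a=[cv2.resize(cv2.convertScaleAbs(cv2.imread(f"pics/p{n}.png")[170:235,205:245],alpha=1.5),None,fx=5,fy=5,interpolation=cv2.INTER_CUBIC) for n in range(1,5)]
cv2.imwrite("pics/pp.png",np.hstack(a))
c=arm.camera_info("scene")
for z in(.088,.112,.12,.128):print(z,(proj(c,W(0,0,z))-[205,170]+.5)*5)
```

```text
True 0.12019515065840092 [-2.11171117  0.95407487  9.11210453] 4.9583
True 0.12023370977394805 [-1.86244902  0.40714737  8.25626365] 5.9333
True 0.12021492463737868 [-2.0812035   1.00341038  8.5146761 ] 6.9083
True 0.1202100454365102 [-1.98252989  1.1953963   9.32201815] 7.8833
0.088 [ 92.42207735 165.00844183]
0.112 [ 89.29208566 126.77038921]
0.12 [ 88.23267777 113.82796039]
0.128 [ 87.16507578 100.78542697]
```

View pics/pp.png

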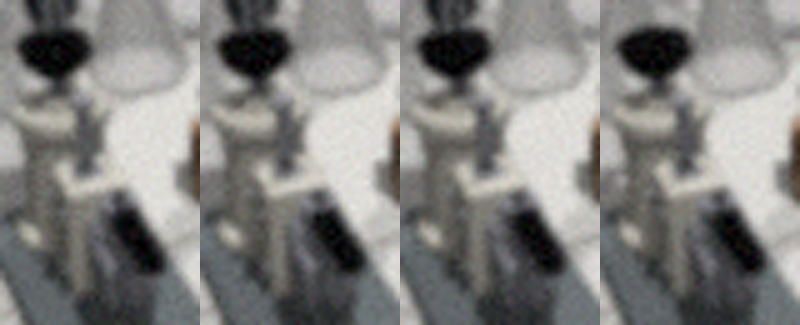

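View pics/p4w.png

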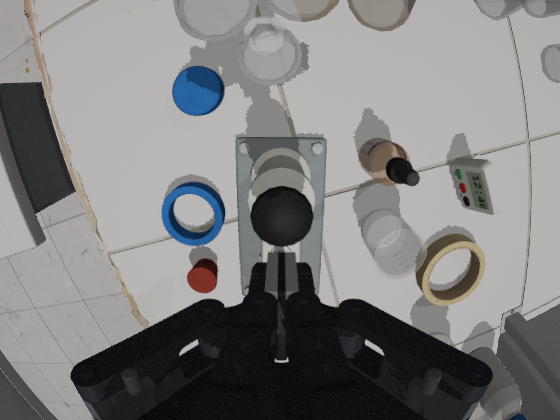

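In all four panels the pin head top sits near row 93–97, matching the projection for fully out (about 101 at the head centre). Panels 2–4 look the same, so it has saturated. I'll make two more strokes to be sure, then look again from the valve side.

Run:
```python
from h import *
arm.servo_line(W(0,.055,.148),velocity=.15)
for i in range(2):
    b=arm.servo_line(W(0,.055,.116),velocity=.07,force_limit=25)
    z=arm.read_state()["tool_pos"][2]
    arm.servo_line(W(0,.055,.148),velocity=.12);arm.sleep(.1)
    print(b,z)
arm.servo_line(W(0,.055,.2),velocity=.2)
th=-.12
arm.move_to(W(-.045,-.17,.2),quat(-np.pi/2))
print(arm.read_state()["t"])
for n in("scene","top","wrist"): cv2.imwrite(f"pics/v_{n}.png",arm.snapshot(n))
im=[cv2.resize(cv2.convertScaleAbs(cv2.imread(f"pics/{n}.png")[170:235,205:245],alpha=1.5),None,fx=5,fy=5,interpolation=cv2.INTER_CUBIC) for n in("s2","p1","p4","v_scene")]
cv2.imwrite("pics/pp2.png",np.hstack(im))
```

```text
True 0.12025000160828722
True 0.12021610379536084
12.2917
```

View pics/pp2.png

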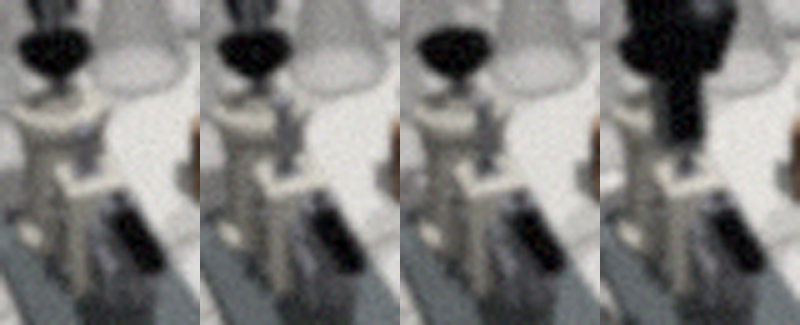

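View pics/v_wrist.png

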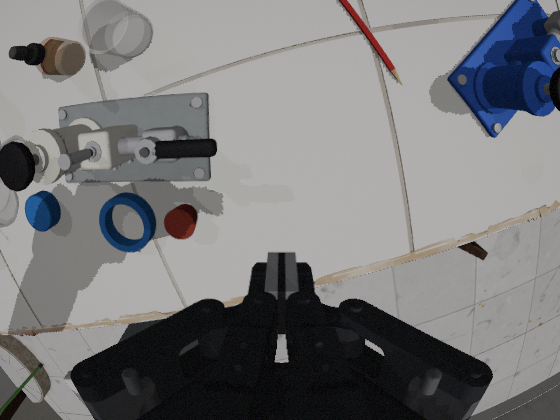

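View pics/v_top.png

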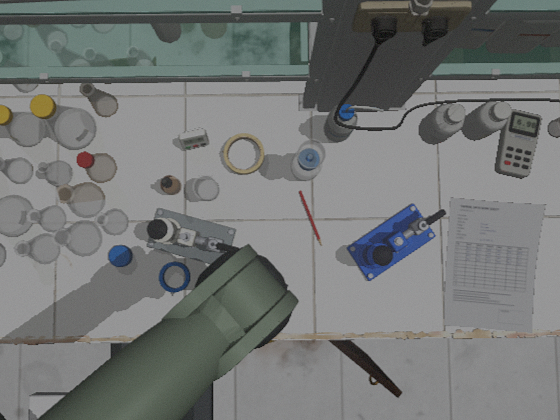

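Run:
```python
from h import *
i=cv2.imread("pics/v_wrist.png")[85:200,0:225]
cv2.imwrite("pics/v_wc.png",cv2.resize(cv2.convertScaleAbs(i,alpha=1.3),None,fx=3.5,fy=3.5,interpolation=cv2.INTER_CUBIC))
c=arm.camera_info("wrist")
def fe(X):
    p=c["R"]@X+c["t"];r=np.linalg.norm(p[:2]);th=np.arctan2(r,p[2]);K=c["mtx"]
    return p[:2]/r*th*K[0,0]+K[:2,2]
for n,X in[("pin120",W(0,0,.12)),("pin128",W(0,0,.128)),("knob",W(0,.055,.14)),("axis",W(0,-.062,.098)),("end0",W(0,-.12,.098)),("bush",W(0,0,.083)),("pl",W(.047,-.095,.012))]:print(n,(fe(X)-[0,85]+.5)*3.5)
```

```text
pin120 [249.93756227 264.60704869]
pin128 [230.53799153 271.75164729]
knob [ 40.23295821 295.67434976]
axis [517.28080784 233.85972475]
end0 [760.31521749 225.37638385]
bush [329.55481777 236.24675369]
pl [728.80957549  24.91935598]
```

View pics/v_wc.png

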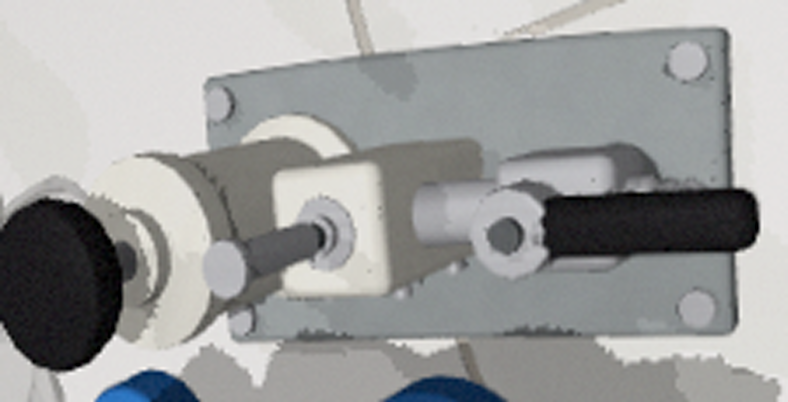

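The pin head is at crop (224,270), against (230,272) projected for fully out. The thin neck shows at its foot (322,237), the knob is up, and the handle is almost in line with the nozzle. The pin is fully out, so I'll shut the valve.

```bash
cat >> h.py <<'E'
def V(th,off=.018,r=.045,z=.081):
    u=np.array([np.sin(th),-np.cos(th)]);t=np.array([np.cos(th),np.sin(th)])
    p=np.array([0,-.062])+r*u-off*t
    return W(p[0],p[1],z)
E
python3 - <<'E'
from h import *
arm.servo_line(V(0,.034,z=.16),velocity=.15)
arm.servo_line(V(0,.034),velocity=.1,force_limit=8)
arm.servo_line(V(0,.020),velocity=.06,force_limit=6)
for th in np.arange(.2,1.41,.2):
    b=arm.servo_line(V(th),velocity=.05,rotation=quat(-np.pi/2+th),force_limit=8)
    s=arm.read_state();print(round(th,2),b,s["t"],s["wrist_force"],np.linalg.norm(s["tool_pos"]-V(th)))
    if b: break
cv2.imwrite("pics/x_wrist.png",arm.snapshot("wrist"));cv2.imwrite("pics/x_scene.png",arm.snapshot("scene"))
E
```

```text
0.2 False 14.8 [0.32898462 0.59317887 0.08177774] 0.0001774716988279552
0.4 False 15.15 [-0.1650165   0.18599903 -0.52856503] 0.00024001982772503197
0.6 False 15.5 [-0.80673013  0.41701657  0.36121153] 0.00030060888099490377
0.8 False 15.85 [ 0.28270649 -1.07650643 -0.37254856] 0.00030509964265959457
1.0 False 16.2 [-0.04914241 -0.83171686  0.3546843 ] 0.0002771691169180593
1.2 False 16.55 [-0.07836523 -0.97449892 -0.40462877] 0.0002625382110026284
1.4 False 16.9 [ 0.34221421 -0.14831991  0.30596284] 0.0002587163724117834
```

View pics/x_wrist.png

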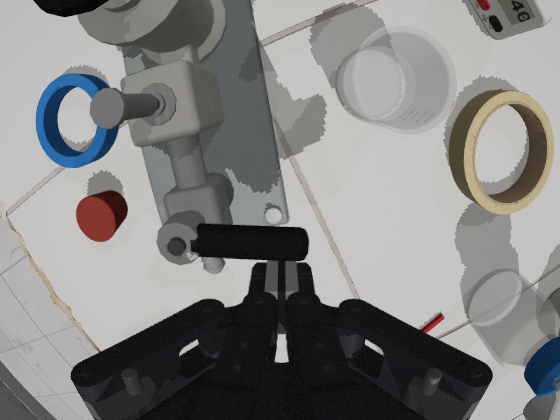

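The handle at (250,242) is being pushed by the fingertips at (280,265) and is nearly shut; nothing else has been touched. I'll push on gently to the stop.

Run:
```python
from h import *
R=quat(0)
b=arm.servo_line(V(1.5),velocity=.04,rotation=quat(-.071),force_limit=6);print(b)
b=arm.servo_line(V(1.5708,off=.008),velocity=.025,rotation=R,force_limit=5)
s=arm.read_state();p=s["tool_pos"];n=W(0,1,0)-W(0,0,0)
print(b,s["t"],s["wrist_force"],"off",-(p-V(1.5708,off=0))@n)
arm.sleep(.15)
s=arm.read_state();print(s["wrist_force"])
arm.servo_line(p-n*.04,velocity=.1)
arm.servo_line(p-n*.06+[0,0,.12],velocity=.2)
for k in("scene","top","wrist"): cv2.imwrite(f"pics/y_{k}.png",arm.snapshot(k))
print(arm.read_state()["t"])
c=arm.camera_info("wrist")
def fe(X):
    p=c["R"]@X+c["t"];r=np.linalg.norm(p[:2]);th=np.arctan2(r,p[2]);K=c["mtx"]
    return p[:2]/r*th*K[0,0]+K[:2,2]
print([fe(W(x,-.062,.098)) for x in(0,.02,.058)],fe(W(0,0,.128)),fe(W(0,.055,.14)))
```

```text
False
True 17.65 [ 0.71891566 -1.40629154  0.04687906] off 0.015400752795332252
[ 0.3644719  -1.20603724 -0.54760097]
19.2583
[array([219.5131049 , 110.69050402]), array([245.87831176, 109.02339555]), array([297.05701468, 106.98512563])] [207.06888593  21.63409855] [202.63002927 -57.19016418]
```

View pics/y_wrist.png

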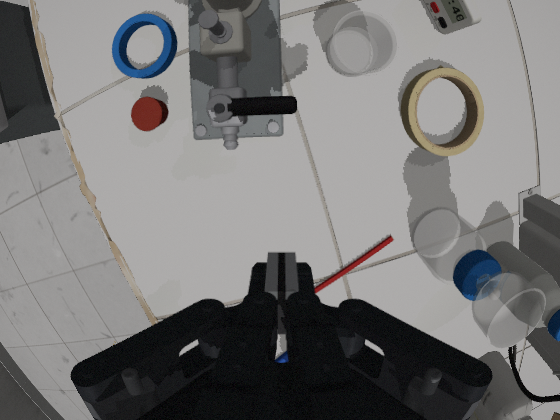

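View pics/y_top.png

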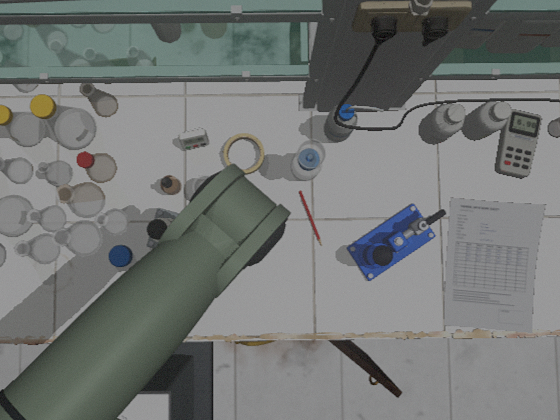

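The handle now lies across at (220–297,105), matching the projected shut line. I'll clear the arm and check from the top camera.

Run:
```python
from h import *
arm.move_to([.3,-.5,.25],quat(0))
print(arm.read_state()["t"])
for k in("scene","top"): cv2.imwrite(f"pics/z_{k}.png",arm.snapshot(k))
i=cv2.imread("pics/z_top.png")[195:300,135:255]
cv2.imwrite("pics/z_topc.png",cv2.resize(cv2.convertScaleAbs(i,alpha=1.5),None,fx=5.5,fy=5.5,interpolation=cv2.INTER_CUBIC))
i=cv2.imread("pics/z_scene.png")[160:260,170:290]
cv2.imwrite("pics/z_scenec.png",cv2.resize(cv2.convertScaleAbs(i,alpha=1.5),None,fx=5,fy=5,interpolation=cv2.INTER_CUBIC))
c=arm.camera_info("top")
for X in(W(0,-.062,.098),W(.058,-.062,.098),W(.058*.9962,-.062-.058*.087,.098)):print((proj(c,X)-[135,195]+.5)*5.5)
```

```text
20.2667
[430.22905381 270.95660897]
[469.78437322 128.60581585]
[481.97643813 132.46782836]
```

View pics/z_topc.png

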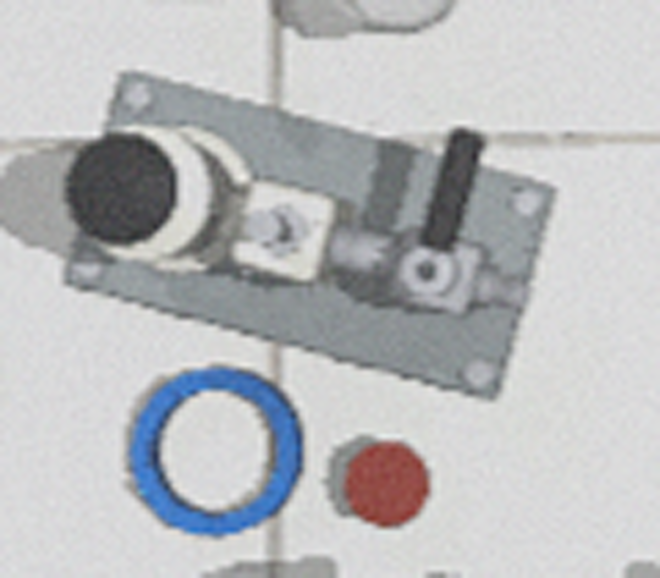

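View pics/z_scenec.png

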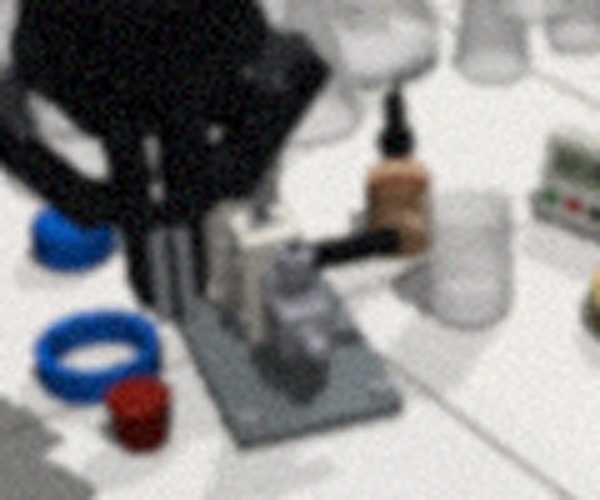

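The top crop shows the handle at about 15° in the image, from (430,250) to (467,132). The projection for shut is 15.5°, ending at (469,129). The plate corners, tape and stopper are at their earlier pixels, the knob is up and the pin is still out. I'm handing in.

```bash
python3 -c "
from bench import arm
print(arm.sign_off(),arm.read_state()['t'])"
```

```text
the job is handed in; nothing more can be done
the job is handed in; nothing more can be done
```

The hand pump is charged and the outlet valve is shut; I handed the job in at about 20 s of the 43 s allowed.

- **Strokes:** I pressed the plunger of the grey/white pump seven times with the shut fingertips. Each stroke reached the stop, with the knob at about 120 mm, and each had a full return.
- **Pin:** I moved to the valve only after the pin was fully out. In the wrist camera its thin neck was visible and its top lay where the 128 mm projection puts it. The pin also stopped rising well before the last strokes.
- **Valve:** I swept the handle round to its stop, where the force rose by 5 N. The last top view shows it within about 1° of the shut direction.
- **Surroundings:** In the last pictures the plunger is up, and the pump, blue tape and stopper are at their original pixels. The other bystanders show no change in the pictures.
- **One disagreement:** The fingertips met the stop about 2.6 mm further on than I had calculated. I put this down to calibration or fingertip width; it means the handle is not short of shut. I did not push a second time to confirm.

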